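Park the soldering iron in its sprung taper stand

TASK

Put the cold cordless soldering iron nose first into the wide tapered cup of its stand and press it fully home until the sprung cup has sunk to its stop. Then, still holding it, draw it back until the taper is loose and rock it about five degrees off the cup's line, nose still inside, to check that it comes free. Finally seat it fully home again and let go, leaving the bottle, the solder spool and the meter where they are.

Things in the scene. Friction and masses are not known exactly. Their poses are not given: they have to be found in the camera images.
- iron: Cold cordless soldering iron, about 0.3 kg, lying on a handle face, axis 19 mm above the bench: black square handle 38 x 38 mm, 95 mm long, and a bare steel cone nose 60 mm long, 38 mm across at its base, 10 mm at the tip. Origin on the axis at the shoulder (handle meets cone); x along the axis to the tip: tip at +60 mm, handle from 0 to -95 mm.
- iron_tip (a point): Centre of the blunt end of the iron's steel nose (60 mm from the shoulder), same axes as the iron.
- stand: The iron's stand, fixed: dark steel base plate 130 x 84 x 12 mm, origin at the centre of its underside, z up. Two upright cheeks (outer faces 73 mm apart, 89 mm high) carry the cup's tilting head on a pivot 75 mm above the bench over the plate's centre. The cup looks up and towards the stand's +x, away from the robot.
- cup (a point): Centre of the mouth of the wide steel cup, moving with it; z = cup axis, out of the mouth; y = stand's y. Cup 46 mm long, open at both ends, matching taper: inside 35 mm wide at the mouth, 14 mm at the bottom, wall 4 mm. Iron fully home: shoulder 6 mm outside the mouth, tip at z = -54 mm. Each 10 mm drawn back gives the nose 2.3 mm of play all round.
- cup_press (a joint): How far the sprung cup is pushed in along its own axis, m: 0 = free, 0.008 = at its stop. The spring needs about 4 N to start and 12 N at the stop, and is well damped; the cup follows the nose out again when the push is eased. Let the cup come back out before letting go, or the recoil can loosen the iron.
- cup_tilt (a joint): Tilt of the cup's head about the pivot, rad: at 0 the cup's axis leans 55 degrees from vertical, larger leans more. A stiff friction pivot (about 2 N m) that stays where it is left, -0.2 to 0.2.
- small_stand: A second stand of the same build, fixed, whose cup is too narrow for this iron (22 mm across inside at the mouth); not used. Origin at the centre of the underside of its base.
- spool: Bare metal solder spool standing on end, 60 mm across, 50 mm high; origin at the centre of its underside. Leave alone.
- bottle: Amber flux bottle, 52 mm across, 120 mm high, standing; origin at the centre of its underside. Leave alone.
- meter: Handheld multimeter lying flat, 178 x 88 x 40 mm, 178 along its x; origin at the centre of its underside. Leave alone.

How it is judged:
By the outcome, as a careful person would: the job done as asked, in the order asked, and still so for the second after the job is handed in, with the robot touching nothing.
It also fails if it takes over 46 s, if anything falls off the work surface, if the arm or the gripper's body presses on something with over 40 N, if the wrist force passes 120 N, or if a joint passes its speed limit or range.

ROBOT

A 7-joint arm with a two-finger parallel gripper is mounted at the origin on the work surface. World frame = base frame: x ahead of the robot, y to its left, z up, the work surface at z = 0. Lengths are in m, angles in rad, forces in N, time in s.
With the tool pointing down it reaches from about 0.4 to 0.9 m from the base axis. Payload 5.5 kg.
Tool frame: the origin (TCP) lies between the finger pads; the fingertips stand 19 mm ahead of it and the grasp point (between the pads) is the TCP (finger_overhang is the distance from the TCP to the fingertips, in m); z points along the fingers, y is the line along which they close (so a half turn about z gives the same grasp; the last joint's range is limited). The gripper opens to 92 mm and grips with 3 to 60 N. Pads are 19 mm wide; open, the fingers measure 130 mm over their backs; the gripper's body (75 mm by 190 mm) begins 47 mm behind the grasp point.
Start: joints at [1.556, 0.501, -0.427, 1.55, 0.221, 1.138, -0.21], TCP at [0.178, -0.625, 0.246] pointing down, gripper open.
Joint ranges: [-2.88, 2.88], [-0.31, 2.03], [-1.54, 1.56], [0.2, 2.42], [-1.41, 4.55], [0.19, 2.02], [-2.57, 2.57]. Speed limits (rad/s): [2.57, 2.57, 3.14, 3.14, 3.14, 3.14, 3.14].

INTERFACE

Orientations are given as a 3x3 rotation matrix whose columns are the frame's x, y, z axes.
In Python, from rig import reach, move_l, goto_joints, command_gripper, dwell, inverse_kinematics, read_state, read_camera, get_calibration, MotionError, finish_job, finger_overhang gives the robot as it stands. Calls block until the motion is done:
- reach(position, orientation): joint-space move of the TCP to a pose.
- move_l(position, rot=None, feed=0.15, f_stop=None): straight line of the TCP; rot=None keeps the orientation; feed is the mean speed in m/s. With f_stop (N) it stops when the force on the tool has changed by that much, and returns True; else False.
- goto_joints(angles): joint-space move.
- command_gripper(opening): finger opening in m; the grip force is fixed at half the most; returns when the fingers have stopped.
- dwell(seconds).
- inverse_kinematics(position, orientation): joint angles nearest the present ones, or None.
- read_state(): the state.
- read_camera(name): name is "side" or "top"; returns the picture (400x640x3 uint8, red, green, blue); there is no depth.
- get_calibration(name): a dict with "fx", "fy", "cx", "cy" (pixels), "eye" and "orientation" of the camera in the world. Camera axes: x right, y down, z forward; pixel columns grow to the right and rows downward; lengths in m; the calibration is good to about 2 mm. A picture is of the moment at which its call begins. get_calibration takes no time and is no camera call.
A pose or a line that the arm cannot do raises MotionError and nothing moves.
- finish_job(): hands the job in; it is judged then, once.
The state is a dict: "time": time; "joints": joint angles; "joint_vel": joint speeds; "joint_efforts": joint torques, N m; "tcp_pos": TCP position; "ee_rot": TCP orientation; "ft_force": force on the tool from outside, world axes, zero at the start; "torque": the same for the moment, N m; "opening": finger opening in m; "grasp_force": force on a finger pad.
Only numpy, scipy, OpenCV 4.12 (cv2) and the standard library are available. Lean on these libraries where they do the work, as an engineer would, in place of code of your own. Each camera call takes 0.05 s, during which the arm holds its last target. There are 200 camera calls.

## Working session

There is one attempt and no reset: what is moved stays moved. The work goes in short steps, each a Python script; the robot and the scene stay as the last script left them, time stands still between calls to the robot, and variables do not carry over. Pictures are saved under pics/ and viewed, at most 10 in all, crops included, and the job is handed in when it is done.

```bash
ls; mkdir -p pics
python3 - <<'E'
from rig import *
import cv2
for n in("top","side"):
    cv2.imwrite(f"pics/{n}0.png",read_camera(n)[:,:,::-1]); print(n,get_calibration(n))
s=read_state();print(s["time"],s["ee_rot"],s["ft_force"])
E
```

```text
pics
top {'fx': 365.0483202714951, 'fy': 365.0483202714951, 'cx': 314.18320573463285, 'cy': 194.14869959545416, 'eye': array([ 0.39634455, -0.02373697,  0.87894364]), 'orientation': array([[ 0.01510706, -0.98181452,  0.18924064],
       [-0.99986697, -0.01599766, -0.00317946],
       [ 0.00614905, -0.18916744, -0.98192559]])}
side {'fx': 419.24784190113434, 'fy': 419.24784190113434, 'cx': 316.7633441964521, 'cy': 193.3251123704191, 'eye': array([0.4517927 , 0.67455201, 0.58132043]), 'orientation': array([[-0.99612292, -0.04821061,  0.07358583],
       [-0.08791647,  0.57536056, -0.81316107],
       [-0.00313539, -0.81647778, -0.57736834]])}
0.1 [[ 9.61645156e-01  2.74296224e-01 -4.18036211e-04]
 [ 2.74296536e-01 -9.61643699e-01  1.67510106e-03]
 [ 5.74720072e-05 -1.72551871e-03 -9.99998510e-01]] [-0.39990774 -1.10876025 -0.42763019]
```

View pics/top0.png

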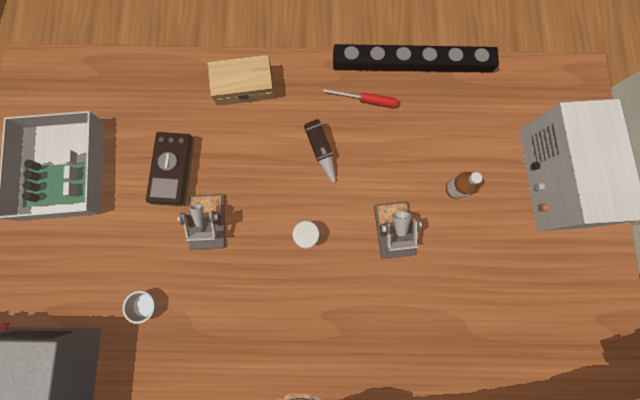

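View pics/side0.png

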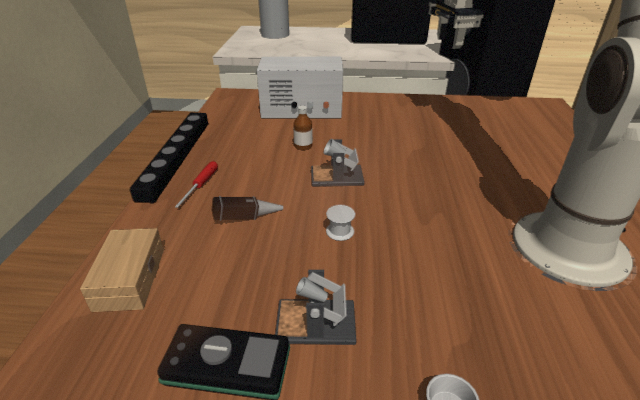

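The top view shows the iron (handle about (318,135), tip (334,181)), the spool (306,235), the bottle (465,185), the meter (170,170), and stands at (205,222) and (397,230). I'll enlarge both stands and the iron.

Run:
```python
import cv2,numpy as np
t=cv2.imread("pics/top0.png");s=cv2.imread("pics/side0.png")
z=lambda im,x,y,w=65,h=75:cv2.resize(im[y:y+h,x:x+w],None,fx=4,fy=4,interpolation=cv2.INTER_CUBIC)
a=np.hstack([z(t,172,190),z(t,365,193),z(t,298,113)])
cv2.imwrite("pics/z1.png",a)
b=np.hstack([z(s,270,265,95,80),z(s,303,125,70,80)]);cv2.imwrite("pics/z2.png",b);print(a.shape,b.shape)
```

```text
(300, 780, 3) (320, 660, 3)
```

View pics/z1.png

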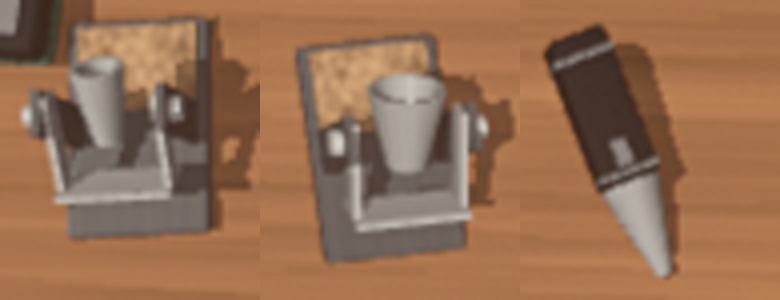

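View pics/z2.png

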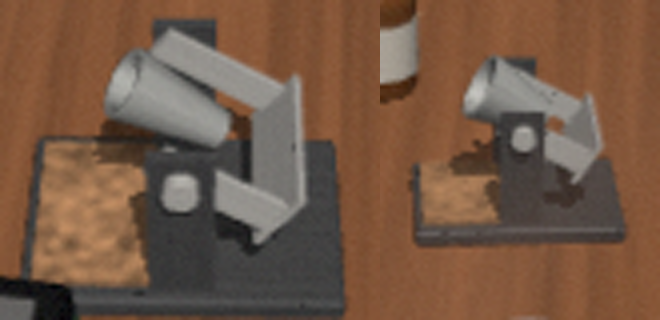

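The wide cup belongs to the right-hand stand in the top view: its mouth is about (402,215), 19 px across, which suits the 43 mm outer width. The left cup, about 13 px, is the narrow one. Next I'll compute positions.

```bash
cat > h.py <<'E'
import numpy as np, cv2
from rig import *
C={n:get_calibration(n) for n in("top","side")}
def ray(n,p):
    c=C[n]; d=c["orientation"]@np.array([(p[0]-c["cx"])/c["fx"],(p[1]-c["cy"])/c["fy"],1]); return np.array(c["eye"]),d/np.linalg.norm(d)
def plane(n,p,z):
    e,d=ray(n,p); return e+d*(z-e[2])/d[2]
def tri(pt,ps):
    a,u=ray("top",pt);b,v=ray("side",ps)
    s=np.linalg.lstsq(np.c_[u,-v],b-a,rcond=None)[0]; P,Q=a+u*s[0],b+v*s[1]
    return (P+Q)/2,np.linalg.norm(P-Q)
def proj(n,P):
    c=C[n]; q=c["orientation"].T@(np.asarray(P)-c["eye"]); return np.array([c["fx"]*q[0]/q[2]+c["cx"],c["fy"]*q[1]/q[2]+c["cy"]])
E
python3 - <<'E'
from h import *
np.set_printoptions(precision=4,suppress=True)
t=cv2.imread("pics/top0.png").astype(int)
# plate corners (top face z=.012), order far-left, far-right, near-right, near-left
A=lambda x,y:(365+(x-260)/4-.4,193+y/4-.4)
pc=[plane("top",A(*q),.012) for q in[(299,47),(434,37),(466,245),(329,262)]]
print("plate",pc,[np.linalg.norm(pc[i]-pc[i-1]) for i in range(4)])
c=np.mean(pc,0);dx=pc[0]+pc[1]-pc[2]-pc[3];print("c",c,np.degrees(np.arctan2(dx[1],dx[0])))
B=lambda x,y:(303+(x-380)/4-.4,125+y/4-.4)
sc=[plane("side",B(*q),.012) for q in[(413,232),(415,160),(600,160),(625,235)]]
print("side plate",sc)
print("mouth",tri(A(407,88),B(481,88)))
print("cupbot(top) ",[ (z,plane("top",A(406,166),z)) for z in(.07,.08,.09)])
# masks
hsv=cv2.cvtColor(cv2.imread("pics/top0.png"),cv2.COLOR_BGR2HSV)
roi=np.zeros(hsv.shape[:2],np.uint8);roi[113:190,298:345]=255
for nm,lo,hi in[("handle",(0,0,0),(180,255,72)),("cone",(0,0,110),(180,75,255))]:
    m=cv2.inRange(hsv,lo,hi)&roi; n,l,st,ce=cv2.connectedComponentsWithStats(m); k=1+np.argmax(st[1:,4])
    ys,xs=np.where(l==k); r=cv2.minAreaRect(np.c_[xs,ys].astype(np.float32)); print(nm,st[k],ce[k],r,cv2.boxPoints(r).tolist())
D=lambda x,y:(298+(x-520)/4-.4,113+y/4-.4)
for nm,q in dict(tip=(666,272),sh=(632,174)).items(): print(nm,D(*q),plane("top",D(*q),.019))
for nm,q in dict(fl=(547,50),fr=(603,27),nr=(660,160),nl=(600,186)).items(): print(nm,plane("top",D(*q),.038))
E
```

```text
plate [array([ 0.5408, -0.1718,  0.012 ]), array([ 0.5482, -0.2534,  0.012 ]), array([ 0.4245, -0.268 ,  0.012 ]), array([ 0.4135, -0.1873,  0.012 ])] [np.float64(0.12823479518365888), np.float64(0.08193780880077138), np.float64(0.1245187432403992), np.float64(0.081476598738837)]
c [ 0.4817 -0.2201  0.012 ] 6.85803067827546
side plate [array([ 0.5427, -0.1712,  0.012 ]), array([ 0.5498, -0.2552,  0.012 ]), array([ 0.4298, -0.2651,  0.012 ]), array([ 0.4139, -0.1787,  0.012 ])]
mouth (array([ 0.5057, -0.2175,  0.0881]), np.float64(0.0011908892798537351))
cupbot(top)  [(0.07, array([ 0.4653, -0.2201,  0.07  ])), (0.08, array([ 0.4645, -0.2177,  0.08  ])), (0.09, array([ 0.4636, -0.2152,  0.09  ]))]
handle [306 126  25  31 398] [317.8693 139.9347] ((318.3131408691406, 140.8557586669922), (27.81581687927246, 15.75014877319336), 68.62937927246094) [[305.9114990234375, 130.77378845214844], [320.5787353515625, 125.0344467163086], [330.71478271484375, 150.93772888183594], [316.04754638671875, 156.67706298828125]]
cone [319 157  17  25 233] [328.2833 167.4506] ((329.03448486328125, 169.58619689941406), (24.8831729888916, 12.998673439025879), 68.19859313964844) [[318.3793029785156, 160.44825744628906], [330.4482727050781, 155.6206817626953], [339.6896667480469, 178.72413635253906], [327.6206970214844, 183.5517120361328]]
tip (334.1, 180.6) [ 0.5962 -0.0742  0.019 ]
sh (325.6, 156.1) [ 0.6574 -0.053   0.019 ]
fl [0.7292 0.0001 0.038 ]
fr [ 0.7446 -0.0338  0.038 ]
nr [ 0.6606 -0.0691  0.038 ]
nl [ 0.6439 -0.0333  0.038 ]
```

Run:
```python
import cv2,numpy as np
t=cv2.imread("pics/top0.png");s=cv2.imread("pics/side0.png")
z=lambda im,x,y,w,h:cv2.resize(im[y:y+h,x:x+w],(w*10,h*10),interpolation=cv2.INTER_CUBIC)
a=np.hstack([z(t,385,205,32,42),z(s,320,132,46,42)])
cv2.imwrite("pics/z3.png",a)
```

```text
(no output)
```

View pics/z3.png

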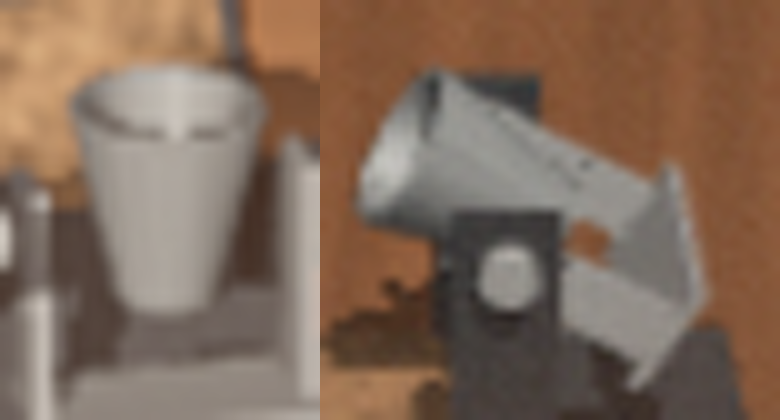

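The 10x crop shows the mouth ellipse at top-view pixel (401.9,215.1), the cup's bottom end about (401.8,234.7), and the mouth in the side view about (327.8,146.3). The remaining unknown is the lean, so I'll combine several estimates.

Run:
```python
from h import *
np.set_printoptions(precision=4,suppress=True)
o=-.45
T=lambda x,y:(385+x/10+o,205+y/10+o); S=lambda x,y:(320+(x-320)/10+o,132+y/10+o)
M,g=tri(T(169,101),S(398,143));print("mouth",M,g)
psi=np.radians(6.9)
ax=lambda th:np.array([np.sin(th)*np.cos(psi),np.sin(th)*np.sin(psi),np.cos(th)])
for d in(50,55,60,65):
    a=ax(np.radians(d)); B=M-.046*a
    print(d,"bot top px in crop",(proj("top",B)-[385,205]-o)*10,"wanted 168,297; side",(proj("side",B)-[320,132]-o)*10+[320,0])
    for P in [M]:
        u=np.cross(a,[0,0,1]);u/=np.linalg.norm(u);v=np.cross(a,u)
        r=np.array([M+.0215*(np.cos(k)*u+np.sin(k)*v) for k in np.linspace(0,6.28,60)])
        for n,off,sc in(("top",(385,205),0),("side",(320,132),320)):
            p=(np.array([proj(n,q) for q in r])-off-o)*10+[sc,0]; print("  ",n,p.min(0),p.max(0))
piv=np.array([.483,-.219,.075]);print(M-piv,np.degrees(np.arctan2(np.hypot(*(M-piv)[:2]),(M-piv)[2])), (proj("side",piv)-[320,132]-o)*10+[320,0])
# yoke arm edges in side view, in plane through stand y=+-.03
ys=np.array([-np.sin(psi),np.cos(psi),0])
def onpl(p,yo):
    e,d=ray("side",p); return e+d*((piv+yo*ys-e)@ys)/(d@ys)
for q,w,yo in(((545,130),(660,188),-.03),((565,320),(635,362),.03),((565,258),(690,312),.03)):
    v=onpl(S(*w),yo)-onpl(S(*q),yo);print("edge lean",np.degrees(np.arctan2(-v[0],-v[2])),np.linalg.norm(v))
v=onpl(S(640,385),.03)-onpl(S(705,297),.03);print("plate edge",np.degrees(np.arctan2(v[0],v[2])))
for d in(0,): 
    R=lambda x,y,z:np.c_[x,y,z]
    for th in(55,60):
        a=ax(np.radians(th));y=-ys;Rm=R(a,y,np.cross(a,y))
        print(inverse_kinematics(M+.06*a,Rm), inverse_kinematics(M+.2*a,Rm))
```

```text
mouth [ 0.5062 -0.2172  0.0901] 0.0004169294941171998
50 bot top px in crop [160.8185 272.9027] wanted 168,297; side [540.6235 246.5586]
   top [68.2825 47.8549] [270.9123 154.6414]
   side [341.3264  68.4839] [457.5521 218.1737]
55 bot top px in crop [165.8594 282.5513] wanted 168,297; side [550.9607 235.1142]
   top [68.2479 55.0439] [271.0228 147.2968]
   side [347.3768  65.1244] [451.4771 221.395 ]
60 bot top px in crop [170.9692 290.9236] wanted 168,297; side [560.1934 222.9386]
   top [68.2643 62.4085] [271.0593 139.5893]
   side [353.8044  62.0295] [444.9944 224.3736]
65 bot top px in crop [176.1124 297.9421] wanted 168,297; side [568.2481 210.1166]
   top [68.3314 69.9621] [271.0215 131.6974]
   side [360.5609  59.3302] [438.1541 226.9107]
[0.0232 0.0018 0.0151] 56.987810662612375 [493.5368 198.1068]
edge lean 59.70806620896202 0.034165459150346085
edge lean 54.657536169616 0.021273301408938353
edge lean 62.759454176128465 0.0343861437603228
plate edge 149.54780871771732
[ 0.8775  0.4218 -0.4135  2.2143 -1.3675  0.198   0.4025] [ 0.9437  0.4637 -0.6867  1.9533  0.0087  0.2713 -1.0658]
[ 0.7623  0.4137 -0.3273  2.1628 -0.8348  0.218  -0.1737] [ 0.8892  0.5095 -0.6779  1.8809  0.2211  0.3777 -1.2837]
```

```bash
cat >> h.py <<'E'
M=np.array([.5062,-.2172,.0901]); psi=np.radians(6.9); th=np.radians(60)
a=np.array([np.sin(th)*np.cos(psi),np.sin(th)*np.sin(psi),np.cos(th)]); ys=np.array([-np.sin(psi),np.cos(psi),0])
def rod(ax,d): return cv2.Rodrigues(np.asarray(ax,float)*np.radians(d))[0]
def Rt(phi,flip=0):
    y=-ys; R=np.c_[a,y,np.cross(a,y)]; R=rod(a,phi)@R
    return R@np.diag([-1,-1,1]) if flip else R
E
python3 - <<'E'
from h import *
np.set_printoptions(precision=2,suppress=True)
print("bottle",plane("top",(476,179),.12),plane("top",(455,194),0), "spool",plane("top",(306,235),.05))
lo=np.array([-2.88,-.31,-1.54,.2,-1.41,.19,-2.57]);hi=np.array([2.88,2.03,1.56,2.42,4.55,2.02,2.57])
for f in(0,1):
  for phi in range(-60,61,15):
    q=[inverse_kinematics(M+s*a-.003*Rt(phi,f)[:,2],Rt(phi,f)) for s in(.045,.09,.15)]
    print(f,phi,[None if x is None else (np.array(x),round(float(np.minimum(x-lo,hi-x).min()),2)) for x in q], "z",Rt(phi)[:,2])
c=np.cos(np.radians(22));s=np.sin(np.radians(22))
print(inverse_kinematics([.6946,-.034,.022],np.c_[[c,s,0],[s,-c,0],[0,0,-1]]))
E
```

```text
bottle [ 0.58 -0.37  0.12] [ 0.57 -0.37  0.  ] spool [ 0.46 -0.01  0.05]
0 -60 [(array([-1.24,  1.6 ,  1.33,  2.24, -1.3 ,  0.31, -1.08]), 0.11), (array([-1.18,  1.49,  1.33,  2.16, -0.94,  0.27, -1.35]), 0.08), (array([-1.12,  1.39,  1.34,  2.05, -0.55,  0.3 , -1.65]), 0.11)] z [ 0.35 -0.83 -0.43]
0 -45 [(array([-0.85,  0.79,  0.88,  2.34,  2.01,  0.29,  2.38]), 0.08), (array([-1.12,  1.52,  1.51,  2.26,  4.51,  0.6 , -0.42]), 0.04), (array([-1.05,  1.14,  1.33,  2.13, -1.28,  0.24, -0.72]), 0.05)] z [ 0.44 -0.66 -0.61]
0 -30 [(array([-0.5 ,  0.51,  0.68,  2.37,  2.54,  0.25,  2.2 ]), 0.05), (array([-0.85,  0.77,  1.15,  2.28,  4.18,  0.23,  0.42]), 0.04), None] z [ 0.49 -0.44 -0.75]
0 -15 [(array([-0.3 ,  0.44,  0.7 ,  2.32,  4.21,  0.25,  0.77]), 0.06), (array([-0.74,  0.9 ,  1.36,  2.25,  4.5 ,  0.77,  0.21]), 0.05), (array([-0.34,  0.43,  0.68,  2.11, -1.09,  0.2 , -0.28]), 0.01)] z [ 0.51 -0.2  -0.84]
0 0 [(array([ 0.67,  0.4 , -0.2 ,  2.19, -1.06,  0.25,  0.06]), 0.06), (array([ 0.98,  0.46, -0.63,  2.1 , -0.06,  0.21, -0.93]), 0.02), (array([ 0.92,  0.47, -0.64,  1.99,  0.08,
[... 2326 characters left out ...]
 1.03, -1.15,  1.85,  0.25,  0.76,  2.28]), 0.29), (array([ 1.45,  1.02, -1.17,  1.78,  0.25,  0.79,  2.23]), 0.34), (array([ 1.37,  1.03, -1.2 ,  1.67,  0.28,  0.85,  2.15]), 0.34)] z [ 0.37  0.55 -0.75]
1 45 [(array([ 1.54,  1.34, -1.31,  1.65,  0.39,  1.1 ,  2.24]), 0.23), (array([ 1.46,  1.31, -1.31,  1.58,  0.35,  1.11,  2.22]), 0.23), (array([ 1.36,  1.28, -1.31,  1.48,  0.31,  1.13,  2.2 ]), 0.23)] z [ 0.27  0.74 -0.61]
1 60 [(array([ 1.46,  1.49, -1.31,  1.45,  0.3 ,  1.36,  2.33]), 0.23), (array([ 1.39,  1.46, -1.31,  1.38,  0.25,  1.37,  2.32]), 0.23), (array([ 1.29,  1.42, -1.31,  1.27,  0.2 ,  1.39,  2.29]), 0.23)] z [ 0.14  0.89 -0.43]
[ 0.39  0.88 -0.58  1.54  0.58  0.89 -1.58]
```

I'll go with roll 18°, unflipped: joint margins are good there and the hand clears the bottle. Now the grasp.

Run:
```python
from h import *
np.set_printoptions(precision=4,suppress=True)
c=np.cos(np.radians(22));s=np.sin(np.radians(22));R=np.c_[[c,s,0],[s,-c,0],[0,0,-1]]
g=np.array([.6946,-.034,.0225])
reach(g+[0,0,.1],R); move_l(g,feed=.12)
print(read_state()["ft_force"]); command_gripper(.03)
st=read_state();print(st["time"],st["opening"],st["grasp_force"],st["ft_force"],st["tcp_pos"])
move_l(g+[0,0,.15],feed=.15)
st=read_state();print(st["time"],st["opening"],st["grasp_force"],st["ft_force"])
Rp=Rt(18); P=M+.16*a-.0035*Rp[:,2]
reach(P,Rp); dwell(.2)
st=read_state();print(st["time"],st["tcp_pos"]-P,st["ft_force"],st["torque"],st["joints"])
t=read_camera("top");sd=read_camera("side")
cv2.imwrite("pics/top1.png",t[:,:,::-1]);cv2.imwrite("pics/side1.png",sd[:,:,::-1])
tip=P+.0035*Rp[:,2]-.1075*a
for n,x in("top",t),("side",sd): print(n,proj(n,tip),proj(n,M))
z=lambda im,p:cv2.resize(im[int(p[1])-50:int(p[1])+50,int(p[0])-50:int(p[0])+50,::-1],(400,400),interpolation=cv2.INTER_CUBIC)
cv2.imwrite("pics/z4.png",np.hstack([z(t,proj("top",tip)),z(sd,proj("side",tip))]))
```

```text
[ 0.9803  0.5611 -0.0878]
4.7667 0.037861402504801925 29.76876676082611 [ 0.1427  0.462  -0.4891] [ 0.6946 -0.034   0.0225]
5.9167 0.03787862143763012 29.768264293670654 [ 0.5196  0.1967 -3.1877]
7.05 [0.0011 0.0032 0.0006] [-0.3045  0.8633 -4.603 ] [-0.6141  0.6615 -0.0564] [ 1.2858  0.8097 -1.0718  1.7915  0.2347  0.627  -1.0543]
top [401.1998 191.8478] [401.4319 214.5388]
side [308.4409 136.4858] [327.4203 145.8715]
```

View pics/z4.png

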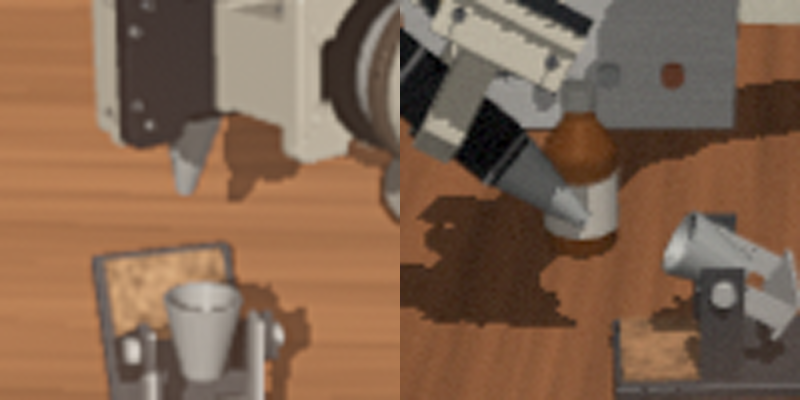

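The nose tip shows at top (396.6,188.3) and side (303.6,140.6), about 4–5 px from prediction. I'll triangulate it and check the hand has settled.

Run:
```python
from h import *
np.set_printoptions(precision=4,suppress=True)
Rp=Rt(18); P=M+.16*a-.0035*Rp[:,2]
st=read_state();p=st["tcp_pos"];R=st["ee_rot"];print(st["time"],p-P,cv2.Rodrigues(R@Rp.T)[0].ravel())
T,g=tri((396.6,188.3),(303.6,140.6));print(T,g)
print("tip in tool",R.T@(T-p), "expected",[-.1075,0,.0035])
t=read_camera("top");sd=read_camera("side")
for n,im,p0 in("top",t,(396,188)),("side",sd,(303,140)):
    hsv=cv2.cvtColor(im,cv2.COLOR_RGB2HSV); print(n,np.abs(im.astype(int)-cv2.imread(f"pics/{n}1.png")[:,:,::-1]).sum())
st=read_state();print(st["tcp_pos"]-P,st["ft_force"],st["torque"])
# side view: shoulder/handle edges
def c2(u,v): return (258+(u-400)/4-.4,86+v/4-.4)
def c1(u,v): return (351+u/4-.4,141+v/4-.4)
# cone silhouettes in side crop: upper edge, lower edge -> shoulder centre
S,g=tri(c1(200,120),c2(508,160));print("cone point",S,g)
d=T-S;print(d/np.linalg.norm(d),-R[:,0])
```

```text
7.15 [0.0008 0.0023 0.0003] [-0.0004 -0.0002  0.0037]
[ 0.5614 -0.2039  0.1089] 0.0016700969759286838
tip in tool [-0.1029 -0.0009  0.016 ] expected [-0.1075, 0, 0.0035]
top 503315
side 1765459
[0.0005 0.0013 0.0001] [ 0.0405 -0.0588 -3.0879] [-0.6244  0.6551  0.0019]
cone point [ 0.5986 -0.2051  0.1442] 0.015318808019238668
[-0.726   0.0227 -0.6873] [-0.8593 -0.1074 -0.5001]
```

The arm was still settling, and the nose has pivoted about 6–7° towards tool +z in the grip. I'll re-measure now that it is settled.

Run:
```python
from h import *
np.set_printoptions(precision=4,suppress=True)
t=read_camera("top");sd=read_camera("side");st=read_state();print(st["time"],st["tcp_pos"])
cv2.imwrite("pics/top2.png",t[:,:,::-1]);cv2.imwrite("pics/side2.png",sd[:,:,::-1])
z=lambda im,x,y,w,h:cv2.resize(im[y:y+h,x:x+w,::-1],(w*8,h*8),interpolation=cv2.INTER_CUBIC)
cv2.imwrite("pics/z5.png",np.hstack([z(t,380,160,40,50),z(sd,255,100,60,50)]))
```

```text
7.35 [ 0.6425 -0.2012  0.173 ]
```

View pics/z5.png

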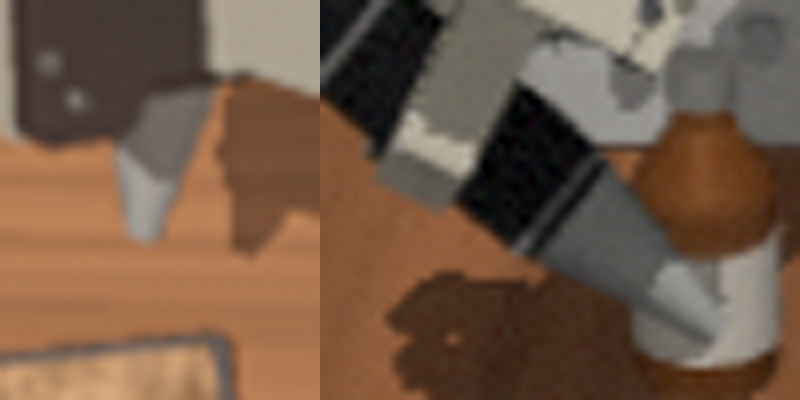

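Run:
```python
from h import *
np.set_printoptions(precision=4,suppress=True)
st=read_state();p=np.array(st["tcp_pos"]);R=st["ee_rot"]
f=lambda x,y:(255+(x-320)/8-.44,100+y/8-.44)
def pl(px):
    e,d=ray("side",px); P=e+d*((p-e)@R[:,1])/(d@R[:,1]); return R.T@(P-p)
tip,sh=pl(f(716,331)),pl(f(573,212))
d=tip-sh;print(tip,sh,np.linalg.norm(d),"pitch",np.degrees(np.arctan2(d[2],-d[0])))
for q,w in(((520,80),(603,155)),((612,165),(725,312)),((540,262),(703,347))):
    d=pl(f(*w))-pl(f(*q));print("edge",np.degrees(np.arctan2(d[2],-d[0])))
T,g=tri((397.4,189.1),f(716,331));print("tri tip tool",R.T@(T-p),g)
for b in(4,6,8):
    X=p+R@np.array([-.1075*np.cos(np.radians(b)),0,.0035+.1075*np.sin(np.radians(b))]);print(b,proj("top",X),proj("side",X))
```

```text
[-0.1031 -0.      0.0173] [-0.0488 -0.      0.0044] 0.055804139346999716 pitch 13.384114065801983
edge 15.318764957808673
edge 25.57377894406218
edge 1.591035547154908
tri tip tool [-0.1042  0.0001  0.0171] 0.002159194438600493
4 [398.9687 190.6778] [306.7836 139.3253]
6 [397.9816 190.071 ] [305.9457 140.661 ]
8 [397.0052 189.414 ] [305.0637 141.9664]
```

Run:
```python
from h import *
np.set_printoptions(precision=4,suppress=True)
st=read_state();p=np.array(st["tcp_pos"]);R=st["ee_rot"]
f=lambda x,y:(255+(x-320)/8-.44,100+y/8-.44); t=lambda x,y:(380+x/8-.44,160+y/8-.44)
T=tri(t(143,236),f(716,331))[0]
for ang in(-9,-7.4,-6):
  for sa in(38,39.8,41.5):
    k=np.radians(ang);ns=np.cross(ray("side",f(716,331))[1],ray("side",f(716-100*np.cos(np.radians(sa)),331-100*np.sin(np.radians(sa))))[1])
    nt=np.cross(ray("top",t(143,236))[1],ray("top",t(143-100*np.sin(k),136))[1])
    d=np.cross(ns,nt);d/=np.linalg.norm(d);d*=-np.sign(d[2]);q=R.T@d
    print(ang,sa,q,"pitch",np.degrees(np.arctan2(q[2],-q[0])),"yaw",np.degrees(np.arcsin(q[1])),"z at x=0",(R.T@(T-p))[2]+.104*q[2]/q[0])
# bare check of calibration: known-orient cylinder silhouettes, expected image angles for pitch b
for b in(0,7,13):
    dd=R@np.array([-np.cos(np.radians(b)),0,np.sin(np.radians(b))]);S=T-.06*dd
    v=[proj(n,T)-proj(n,S) for n in("top","side")];print(b,np.degrees(np.arctan2(v[0][0],v[0][1])),np.degrees(np.arctan2(v[1][1],v[1][0])),proj("side",S)*8-[255*8-320-3.5,796.5],proj("top",S)*8-[3036.5,1276.5])
```

```text
-9 38 [-0.9789 -0.0457  0.1989] pitch 11.486163625064991 yaw -2.6189225011440445 z at x=0 -0.004053264863500921
-9 39.8 [-0.9728 -0.0211  0.2307] pitch 13.342581216580642 yaw -1.2089082795487276 z at x=0 -0.0075865616068075785
-9 41.5 [-0.9656  0.0019  0.2601] pitch 15.0734102953753 yaw 0.10824557911641909 z at x=0 -0.010929961220374578
-7.4 38 [-0.9794 -0.0148  0.2012] pitch 11.609540113112875 yaw -0.8472801867008491 z at x=0 -0.004286560056490918
-7.4 39.8 [-0.9725  0.009   0.2326] pitch 13.448628848927862 yaw 0.5138976865774805 z at x=0 -0.0077899707043106
-7.4 41.5 [-0.9647  0.0311  0.2615] pitch 15.163714311626812 yaw 1.7823565202379281 z at x=0 -0.011105840194920804
-6 38 [-0.9791  0.012   0.2031] pitch 11.716270025000721 yaw 0.6867577479164709 z at x=0 -0.004488544391572435
-6 39.8 [-0.9716  0.035   0.234 ] pitch 13.540387837501724 yaw 2.0039384859359677 z at x=0 -0.007966118178126542
-6 41.5 [-0.9633  0.0563  0.2625] pitch 15.241869220615577 yaw 3.228886791550176 z at x=0 -0.011258178485365037
0 0.8501458811704549 26.02929830528656 [539.3574 243.8031] [139.8166  17.0636]
7 -3.473540129826082 33.20717895892471 [551.8777 222.0784] [155.6278  24.2431]
13 -7.5059224537621185 39.380403470732475 [564.674  204.7293] [169.2391  33.0642]
```

The vision is self-consistent: the iron is pitched 13.4° in the grip, yaw about 0, tip at (-0.104, 0, 0.017) in the tool frame. I'll realign the tool for that and bring the tip just in front of the mouth.

```bash
cat >> h.py <<'E'
BETA=13.4; PHI=18; tt=np.array([-.104,0,.0171])
Rn=Rt(PHI)@rod([0,1,0],BETA).T
def tcp(s,R=None): 
    R=Rn if R is None else R
    return M+s*a-R@tt
E
python3 - <<'E'
from h import *
np.set_printoptions(precision=4,suppress=True)
for s in(.05,0,-.062): print(inverse_kinematics(tcp(s),Rn))
reach(tcp(.05),Rn); move_l(tcp(.008),feed=.1); dwell(.3)
st=read_state();print(st["time"],st["tcp_pos"]-tcp(.008),st["ft_force"])
t=read_camera("top");sd=read_camera("side")
z=lambda im,x,y,w,h:cv2.resize(im[y:y+h,x:x+w,::-1],(w*7,h*7),interpolation=cv2.INTER_CUBIC)
cv2.imwrite("pics/z6.png",np.hstack([z(t,380,180,44,70),z(sd,288,110,70,70)]))
E
```

```text
[ 1.0907  0.7881 -0.9408  1.6385  0.2778  0.877  -1.1454]
[ 1.1667  0.7796 -0.9516  1.7433  0.2872  0.8118 -1.1152]
[ 1.2575  0.7773 -0.9563  1.8612  0.3051  0.7353 -1.0733]
8.5667 [0.0007 0.0003 0.0004] [ 1.4177  0.9251 -3.0057]
```

View pics/z6.png

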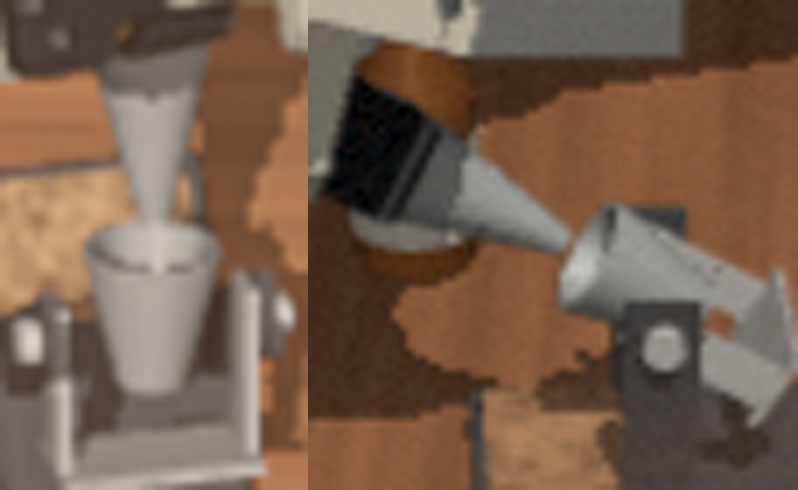

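The nose is coaxial with the cup in both views (top tip (152,225), mouth (152,248); side tip (565,240), mouth centre (588,258)). Inserting.

Run:
```python
from h import *
np.set_printoptions(precision=4,suppress=True)
dwell(.1);f0=np.array(read_state()["ft_force"])
def rep(k):
    st=read_state();d=np.array(st["tcp_pos"])-tcp(0);f=np.array(st["ft_force"])-f0
    print(k,round(st["time"],2),"s",round(float(d@a),4),"lat",d-(d@a)*a,"f axial",round(float(f@a),2),"f",f,st["torque"],round(st["opening"],5))
print(move_l(tcp(-.038),feed=.06,f_stop=6));rep("in")
for s in range(-42,-76,-3):
    h=move_l(tcp(s/1000),feed=.03,f_stop=20);rep(s)
    f=(np.array(read_state()["ft_force"])-f0)@a
    if h or f>18: break
```

```text
False
in 9.68 s -0.0374 lat [-0.     -0.0001  0.0001] f axial 0.55 f [-0.2828  0.3908  1.5006] [-0.5432  0.2643 -0.0365] 0.03819
-42 9.97 s -0.0422 lat [ 0.      0.0001 -0.    ] f axial -0.84 f [-0.9587 -0.3809  0.0569] [-0.5626  0.3148  0.0523] 0.03795
-45 10.22 s -0.0453 lat [ 0. -0. -0.] f axial -0.26 f [-0.4122 -0.7486  0.3498] [-0.6057  0.2042 -0.0197] 0.03782
-48 10.47 s -0.0483 lat [-0.      0.0003 -0.    ] f axial -1.07 f [-0.6322  0.2888 -1.1203] [-0.3841  0.3107  0.0054] 0.03831
-51 10.72 s -0.0511 lat [-0.      0.0004 -0.    ] f axial 0.62 f [0.5302 1.2321 0.0638] [-0.2187  0.0983 -0.0971] 0.03805
-54 10.97 s -0.0529 lat [-0.0001  0.0002  0.0001] f axial 2.74 f [2.2051 3.1013 1.0458] [ 0.211  -0.5166 -0.2458] 0.03789
-57 11.22 s -0.0553 lat [-0.0001  0.      0.0001] f axial 5.18 f [4.5976 2.4236 1.948 ] [ 0.3083 -0.8177 -0.3558] 0.03787
-60 11.47 s -0.0573 lat [-0.0001 -0.0001  0.0002] f axial 7.23 f [5.1599 2.7309 5.022 ] [ 0.4311 -1.0254 -0.4248] 0.03777
-63 11.72 s -0.0593 lat [-0.0001 -0.0001  0.0002] f axial 8.79 f [5.8291 3.6938 6.792 ] [ 0.6269 -1.3159 -0.537 ] 0.0379
-66 11.97 s -0.0612 lat [-0.0001 -0.0002  0.0003] f axial 9.78 f [6.6202 4.2408 7.2869] [ 0.737  -1.5554 -0.6082] 0.03779
-69 12.22 s -0.0624 lat [-0.0002 -0.0005  0.0004] f axial 12.93 f [9.3273 3.8551 9.0127] [ 0.8598 -1.9688 -0.6979] 0.03764
-72 12.47 s -0.0627 lat [-0.0002 -0.0007  0.0005] f axial 18.09 f [12.5957  3.3662 13.8118] [ 1.1374 -2.6547 -0.7985] 0.03766
```

It engaged the cup at s ≈ -53.5 mm, rode the spring for about 8 mm and hit the stop at -62.5 mm with a steep force rise. I'll press a little more, then draw back and rock both ways.

```bash
cat >> h.py <<'E'
def rep(k):
    st=read_state();d=np.array(st["tcp_pos"])-tcp(0);f=np.array(st["ft_force"])-[1,.7,-3.1]
    print(k,round(st["time"],2),"s",round(float(d@a),4),"lat",d-(d@a)*a,"fax",round(float(f@a),2),"f",f,"rot",np.degrees(np.linalg.norm(cv2.Rodrigues(st["ee_rot"]@Rn.T)[0])).round(2))
E
python3 - <<'E'
from h import *
np.set_printoptions(precision=4,suppress=True)
move_l(tcp(-.076),feed=.03); dwell(.3); rep("press")
cv2.imwrite("pics/side_p.png",read_camera("side")[:,:,::-1])
for s in(-.062,-.052,-.045,-.038): move_l(tcp(s),feed=.04); dwell(.1); rep(s)
cv2.imwrite("pics/side_o.png",read_camera("side")[:,:,::-1])
w=np.cross(a,Rn[:,1]); w/=np.linalg.norm(w); Pv=M-.02*a
for d in(5.3,-5.3,0):
    Q=rod(w,d); move_l(Pv+Q@(tcp(-.038)-Pv),Q@Rn,feed=.02); dwell(.3); rep(d)
    if d==5.3: cv2.imwrite("pics/top_r.png",read_camera("top")[:,:,::-1]);cv2.imwrite("pics/side_r.png",read_camera("side")[:,:,::-1])
E
```

```text
press 13.05 s -0.063 lat [-0.0003 -0.001   0.0006] fax 22.94 f [17.0123  3.4999 15.8936] rot 1.19
-0.062 13.7 s -0.0587 lat [-0.0001 -0.0008  0.0003] fax 7.08 f [4.861  1.0778 5.5705] rot 0.33
-0.052 14.2 s -0.0527 lat [ 0.0001 -0.0004 -0.    ] fax -0.0 f [-1.1713 -1.8229  2.3852] rot 0.06
-0.045 14.62 s -0.0453 lat [ 0.      0.0003 -0.0001] fax -1.82 f [-1.5834 -0.9257 -0.7222] rot 0.04
-0.038 15.05 s -0.038 lat [-0.      0.0001 -0.    ] fax -1.9 f [-1.526  -0.5267 -1.0756] rot 0.02
5.3 15.95 s -0.0383 lat [ 0.0021 -0.0072 -0.0021] fax -0.82 f [-0.876   0.0182 -0.1421] rot 5.28
-5.3 17.31 s -0.0384 lat [-0.0021  0.0074  0.0021] fax -1.38 f [-1.1627 -0.5185 -0.6493] rot 5.28
0 18.16 s -0.038 lat [-0.      0.0002  0.    ] fax -0.43 f [-0.3544 -0.5586 -0.1285] rot 0.02
```

Run:
```python
import cv2,numpy as np
t=cv2.imread("pics/top_r.png");s=cv2.imread("pics/side_r.png");p=cv2.imread("pics/side_p.png")
z=lambda im,x,y,w,h:cv2.resize(im[y:y+h,x:x+w],(w*5,h*5),interpolation=cv2.INTER_CUBIC)
cv2.imwrite("pics/z7.png",np.hstack([z(t,380,180,40,70),z(s,300,110,60,70),z(p,300,110,60,70)]))
```

```text
(no output)
```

View pics/z7.png

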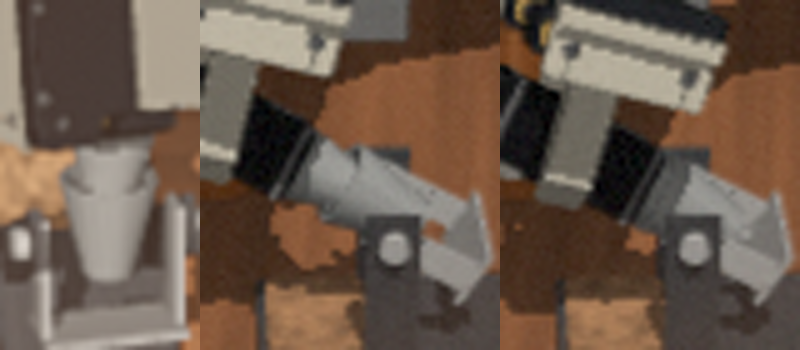

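The rocked frame shows the nose drawn back but inside the mouth; the pressed frame (right) shows it fully home. Seating it again, easing out and letting go.

Run:
```python
from h import *
np.set_printoptions(precision=4,suppress=True)
move_l(tcp(-.05),feed=.04); move_l(tcp(-.076),feed=.03); dwell(.5); rep("press")
move_l(tcp(-.065),feed=.02); move_l(tcp(-.0555),feed=.01); dwell(.5); rep("eased")
cv2.imwrite("pics/side_e.png",read_camera("side")[:,:,::-1])
command_gripper(.07); dwell(.2); rep("open")
p=np.array(read_state()["tcp_pos"]); move_l(p-.14*Rn[:,2],feed=.1); 
q=np.array(read_state()["tcp_pos"]); move_l(q+[-.05,0,.12],feed=.15); dwell(.8); rep("away")
t=read_camera("top");s=read_camera("side")
cv2.imwrite("pics/top_f.png",t[:,:,::-1]);cv2.imwrite("pics/side_f.png",s[:,:,::-1])
z=lambda im,x,y,w,h:cv2.resize(im[y:y+h,x:x+w,::-1],(w*4,h*4),interpolation=cv2.INTER_CUBIC)
cv2.imwrite("pics/z8.png",np.hstack([z(t,365,150,80,115),z(s,260,90,110,115)]))
```

```text
press 20.12 s -0.0632 lat [-0.0003 -0.0009  0.0006] fax 22.1 f [15.4845  1.3923 17.2838] rot 1.18
eased 22.43 s -0.0556 lat [ 0.0001 -0.0004 -0.    ] fax 2.5 f [ 0.9162 -5.5787  4.5765] rot 0.04
open 23.39 s -0.0555 lat [-0. -0.  0.] fax 0.29 f [-1.2156 -0.4757  2.7686] rot 0.0
away 26.76 s -0.0065 lat [-0.1237 -0.0508  0.2233] fax 1.2 f [-0.8204 -0.2801  3.8721] rot 0.01
```

View pics/z8.png

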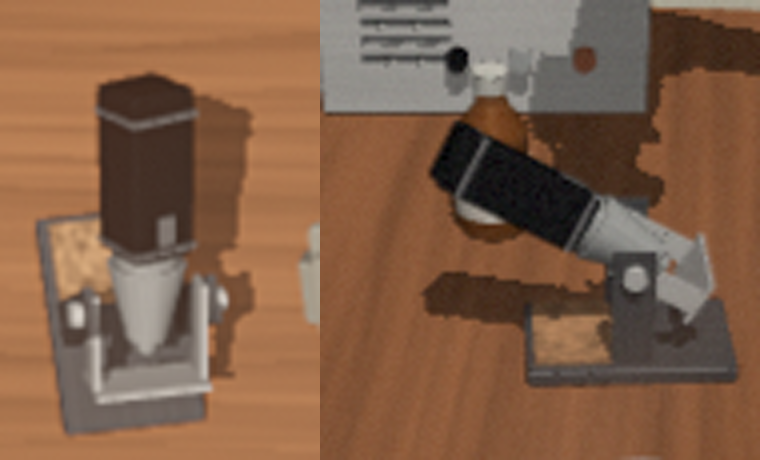

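Run:
```python
from h import *
for s in(.101,.105,.006):
    print(s,(proj("side",M+s*a)-[260,90])*4+[320,0],(proj("top",M+s*a)-[365,150])*4)
def d(x,n,r):
    A,B=(cv2.imread(f"pics/{n}{k}.png")[r[1]:r[3],r[0]:r[2]].astype(int) for k in("0","_f")); print(x,np.abs(A-B).max(2).__gt__(40).sum())
d("meter","top",(145,130,195,208));d("spool","top",(290,218,325,252));d("bottle","top",(445,168,485,200));d("plate/small","top",(178,192,228,252))
```

```text
0.101 [441.39256119 150.15451137] [143.90451397  79.89424289]
0.105 [435.3247093  147.15384458] [143.82904396  72.51452237]
0.006 [581.12863876 219.25662772] [145.62349197 247.98190269]
meter 0
spool 0
bottle 13
plate/small 0
```

The handle end and shoulder match the home position within about 1 mm, and the meter, spool and small stand are unchanged. The bottle differs by 13 pixels, which is probably the arm's shadow. The hand is clear, so I'm handing in.

```bash
python3 -c "
from rig import *
print(finish_job())"
```

```text
the job is handed in; nothing more can be done
None
```

The iron was pressed to the cup's stop, drawn back, rocked about 5° each way with no resistance, pressed home again and released, and the job is handed in; the spool and meter did not move, nor, as far as the pictures show, did the bottle.

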